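# Fit the drip-hanger rod into the spring-plunger holder

## Robot

A 6-joint arm with a two-finger parallel gripper is mounted at the origin on the work surface. World frame = base frame: x ahead of the robot, y to its left, z up, the work surface at z = 0. Lengths are in m, angles in rad, forces in N, time in s.
With the tool pointing down it reaches from about 0.25 to 0.775 m from the base axis. Payload 4 kg.
Tool frame: the origin (TCP) lies midway between the tips of the shut fingers; the grasp point (between the pads) lies 19 mm behind it (arm.hold_point_z is the distance from the TCP to the grasp point, in m); z points along the fingers, y is the direction in which the jaws open and shut (so a half turn about z gives the same grasp; the last joint's range is limited). The gripper opens to 85 mm and grips with 20 to 120 N. Pads are 22 mm wide; open, the fingers measure 114 mm over their backs; the gripper's body (76 mm by 85 mm) begins 54 mm behind the grasp point. The pads swing forward as they close: fully open they stand 13 mm farther back than shut.
Start: joints at [-1.397, 0.087, 1.371, -0, 1.684, -0.103], TCP at [0.15, -0.529, 0.231] pointing down, gripper open.
Joint ranges: [-3.1, 3.1], [-0.76, 2.03], [0.27, 2.55], [-1.08, 4.22], [0.17, 2.65], [-2.57, 2.57]. Speed limits (rad/s): [2.79, 2.79, 3.14, 3.14, 3.14, 3.14].

## Interface

Orientations are given as a 3x3 rotation matrix whose columns are the frame's x, y, z axes.
In Python, from plant import arm gives the robot as it stands.
- The arm moves only by the tool step_arm, never from a script. Its argument "commands" is text: rows parted by semicolons, each of 4 numbers parted by spaces: the shift along the tool's x, y, z in cm, then the turn about the tool's z in rad. In form: dx dy dz twist; .... A call has 1 to 20 rows; each row shifts and turns the commanded pose from where the row before left it, along the tool's axes as they then stand; what a row does not reach is not made up. A row lasts 1/12 s, in which the tool goes at most 41.7 mm and 7.16 degrees, less where a joint would pass 70% of its speed; a pose out of reach is approached as far as the arm can. A call is refused whole if a number of a shift passes 4.17 or a number of a turn 0.125, either way. A call with a gripper value outside its range is refused whole. "claw" is the gripper command: -1 is fully open, 1 is shut, values between are in proportion, set as the call begins (left out, the last holds). The fingers move at their own pace and stop on an object; "force" is the grip in N (left out, the last holds). Time passes only in rows, so rows that do not move let the fingers close. It gives the time, the measured TCP pose, the force and the opening at its end, in the units of the state.
- arm.read_state(): the state, without advancing time (a new reading comes with each control period).
- arm.snapshot(name): name is "side" or "top"; returns a dict with "pixels" (384x512x3 uint8, red, green, blue), "intrinsics" (3x3 intrinsics, pixels), "dist" ([k1, k2, p1, p2, k3] as OpenCV has them; the pictures are not rectified), "pose" (4x4, takes a point from camera to world coordinates). Camera axes: x right, y up, looking along -z (the intrinsics and any distortion apply to the point x, -y, -z); pixel columns grow to the right and rows downward; lengths in m; the calibration is good to about 2 mm. A picture is of the moment at which its call begins. There is no depth.
- arm.close_job(): hands the job in, once; it reports no verdict.
The state is a dict: "time": time; "joints": joint angles; "dq": joint speeds; "effort": joint torques, N m; "eef_pos": TCP position; "orientation": TCP orientation; "contact_force": force on the tool from outside, world axes, zero at the start; "torque": the same for the moment, N m; "gripper_width": finger opening in m.
Only numpy, scipy, OpenCV 4.12 (cv2) and the standard library are available. Lean on these libraries where they do the work, as an engineer would, in place of code of your own. Each camera call takes 0.05 s, during which the arm holds its last target. There are 200 camera calls.

## Task

Lift the drip-hanger rod out of the white storage rack by its green knob and slide it upright into the bore of the blue clamp block until it is fully home at the bottom and the side spring plunger has snapped into its groove. Push gently, without forcing the holder, let go, and leave the meter, the bottle and the tray undisturbed.

Things in the scene. Friction and masses are not known exactly. Their poses are not given: they have to be found in the camera images.
- rod_knob (a point): Centre of the hanger rod's green knob (28 mm diameter, 46 mm tall), 111 mm above the rod's foot; z runs up the rod. The knob ends 134 mm above the foot, its lower end sits on a steel disc (30 mm diameter, 80 to 88 mm). Two upturned hooks leave the disc along the rod's +x and -x, 51 mm out, up to 97 mm: close the fingers along its y to pass between them. Mass 0.2 kg.
- rod_foot (a point): Centre of the same rod's flat foot, axes as the knob's. Steel shank 16 mm in diameter, its foot rounded and tapered from 9 mm to 16 mm over the first 13 mm; a groove centred 42 mm above the foot (rounded flanks, 15 mm wide at the surface, 11.4 mm diameter at its floor). It starts upright in the rack's middle hole, foot 10 mm above the bench.
- rack: Fixed white plastic storage rack, 70 x 160 x 45 mm, three round holes of 19 mm diameter, 52 mm apart along its y, 35 mm deep; the rod stands in the middle one. Origin: centre of the underside.
- holder: Fixed rod holder; origin on the bench exactly below the axis of its vertical bore. Dark base plate 110 x 90 x 12 mm (centred 12 mm to +x), aluminium column on the +x side, 88 mm high. On the column a blue block, 44 x 44 x 58 mm, centred on the bore, is locked at a height that is NOT measured: its top lies 74 to 102 mm above the bench. Forcing it: over 34 N on the holder, side loads included; keep the downward push under 20 N.
- holder_axis (a point): A point on the bore's axis, 12 mm above the bench (top of the base plate). The bore opens in the blue block's top: 17.4 mm diameter, 2 mm chamfer, 52 mm deep with a hard flat bottom, so the foot of a rod that is home lies 22 to 50 mm above the bench. Passing the plunger and sliding on takes up to about 10 N downwards; the bottom is then felt as a hard stop.
- plunger (a joint): Travel in m of the spring plunger (steel tip 8 mm in diameter, red knob outside) on the block's -y side, 10 mm below its top, level with the rod's groove when the rod is home. 0: bore empty, tip 4.2 mm into the bore; about 0.003: pushed back by the shank; below about 0.001: in the groove. Spring 3.2 N at 0, plus 0.8 N per mm.
- meter: Bystander: blue hand-held meter lying on the bench, 85 x 120 x 45 mm, origin at the centre of its underside.
- spray: Bystander: white bottle, 64 mm diameter, 130 mm tall, origin at the centre of its underside.
- tray: Bystander: open steel tray, 140 x 100 x 35 mm, origin at the centre of its underside.
There are look-alikes about, which are no part of the job. Leave any brown look-alike of the part that bears rod_knob alone.

How it is judged:
On the way, in this order (a step that is already met when the one before it is completed fails the run):
1. the rod is lifted clear of the rack (height (world z) of rod_foot above 0.055 m), for 0.1 s.
2. the rod, upright in the bore, pushes the plunger back (value of joint plunger above 0.002 m and horizontal distance between rod_foot and holder below 0.004 m and angle between rod_foot's own z axis and vertical below 0.15 rad), for 0.1 s.
At the end, for the whole second after the job is handed in: The rod stands released, at rest and upright (within 0.08 rad) in the holder's bore (foot within 3 mm of its axis and 19 to 53 mm above the bench, according to the block's height), fully home, the plunger snapped into its groove (plunger travel below 1.6 mm) (value of joint plunger below 0.0016 m and height (world z) of rod_foot between 0.019 and 0.053 m and horizontal distance between rod_foot and holder below 0.003 m and angle between rod_foot's own z axis and vertical below 0.08 rad and linear speed of rod below 0.02 m/s); the robot touches nothing.
It fails at once if the holder is forced (more than 34 N on it, all contacts summed) (contact force between anything else and holder above 34 N).
It fails at once if the rod is tipped over (angle between rod_foot's own z axis and vertical above 0.7 rad).
It fails at once if the meter, bottle or tray is disturbed (moved more than 15 mm) (distance of any of meter, spray, tray from where it was at the start of the episode above 0.015 m).
It also fails if it takes over 48 s, if anything falls off the work surface, if the arm or the gripper's body presses on something with over 40 N, if the wrist force passes 120 N, or if a joint passes its speed limit or range.

## Working session

There is one attempt and no reset: what is moved stays moved. The work goes in short steps, Python scripts to look and compute and a tool call to move; the robot and the scene stay as the last step left them, time stands still between calls to the robot, and variables do not carry over. Pictures are saved under pics/ and viewed, about 8 in all and at most 12, crops included, and the job is handed in when it is done.

Besides the shell and the picture viewer there is one more tool, called after "Call:" as name(argument=value, ...) on one line, values as JSON. step_arm: Moves the arm, as the interface text tells. Its arguments: {"type":"object","properties":{"commands":{"type":"string"},"claw":{"type":"number"},"force":{"type":"number"}},"required":["commands"]}

```bash
mkdir -p pics; cat > h.py <<'E'
import numpy as np, cv2
from plant import arm
def snap(n):
    s=arm.snapshot(n); return s
def ray(s,u,v):
    p=cv2.undistortPoints(np.array([[[u,v]]],float),np.array(s["intrinsics"]),np.array(s["dist"]))[0,0]
    T=np.array(s["pose"]); d=T[:3,:3]@np.array([p[0],-p[1],-1]); return T[:3,3],d
def onz(s,u,v,z):
    o,d=ray(s,u,v); return o+d*(z-o[2])/d[2]
def proj(s,P):
    T=np.linalg.inv(np.array(s["pose"])); c=T[:3,:3]@np.array(P)+T[:3,3]
    q=np.array([[c[0],-c[1],-c[2]]]); return cv2.projectPoints(q,np.zeros(3),np.zeros(3),np.array(s["intrinsics"]),np.array(s["dist"]))[0][0,0]
def tri(s1,p1,s2,p2):
    o1,d1=ray(s1,*p1);o2,d2=ray(s2,*p2)
    d1/=np.linalg.norm(d1);d2/=np.linalg.norm(d2)
    t=np.linalg.lstsq(np.stack([d1,-d2],1),o2-o1,rcond=None)[0]
    a=o1+t[0]*d1;b=o2+t[1]*d2; return (a+b)/2,np.linalg.norm(a-b)
def save(s,n,crop=None,k=1):
    im=cv2.cvtColor(np.array(s["pixels"]),cv2.COLOR_RGB2BGR)
    if crop: x0,y0,x1,y1=crop; im=im[y0:y1,x0:x1]
    cv2.imwrite("pics/"+n+".png",cv2.resize(im,None,fx=k,fy=k,interpolation=cv2.INTER_CUBIC))
E
python3 - <<'E'
from h import *
for n in("top","side"):
    s=snap(n); save(s,n+"0",None,1.5); print(n,np.round(s["pose"],3).tolist(),np.round(s["intrinsics"],1).tolist(),s["dist"])
print(arm.read_state())
E
```

```text
top [[-0.008, 0.994, -0.108, 0.43], [-1.0, -0.007, 0.007, -0.025], [0.007, 0.108, 0.994, 1.744], [0.0, 0.0, 0.0, 1.0]] [[468.5, 0.0, 258.6], [0.0, 468.5, 192.2], [0.0, 0.0, 1.0]] [-0.16328337  0.          0.          0.          0.        ]
side [[-0.863, 0.324, -0.387, 0.079], [-0.504, -0.586, 0.634, 0.88], [-0.022, 0.742, 0.67, 1.017], [0.0, 0.0, 0.0, 1.0]] [[431.6, 0.0, 247.1], [0.0, 431.6, 197.3], [0.0, 0.0, 1.0]] [-0.03453494  0.          0.          0.          0.        ]
{'time': 0.1, 'joints': array([-1.39709790e+00,  8.79307806e-02,  1.37215332e+00, -7.77761776e-06,
        1.68359644e+00, -1.03091335e-01]), 'dq': array([ 0.00020558, -0.00345914, -0.00403375, -0.00024151, -0.0004347 ,
       -0.00044598]), 'effort': array([ 1.83331060e-03, -3.53014755e+01, -3.14219069e+01, -2.56989561e-04,
        7.92671344e-03, -1.46940401e-06]), 'eef_pos': array([ 0.15021578, -0.52861107,  0.23020355]), 'orientation': array([[ 9.61937928e-01,  2.73267794e-01, -3.68452649e-04],
       [ 2.73267964e-01, -9.61935755e-01,  2.05512768e-03],
       [ 2.07172431e-04, -2.07759157e-03, -9.99997820e-01]]), 'contact_force': array([-0.4167894 , -0.09114677,  0.82606012]), 'torque': array([-0.0166199 , -0.01327984, -0.0101625 ]), 'gripper_width': 0.08542727289131281}
```

View pics/top0.png

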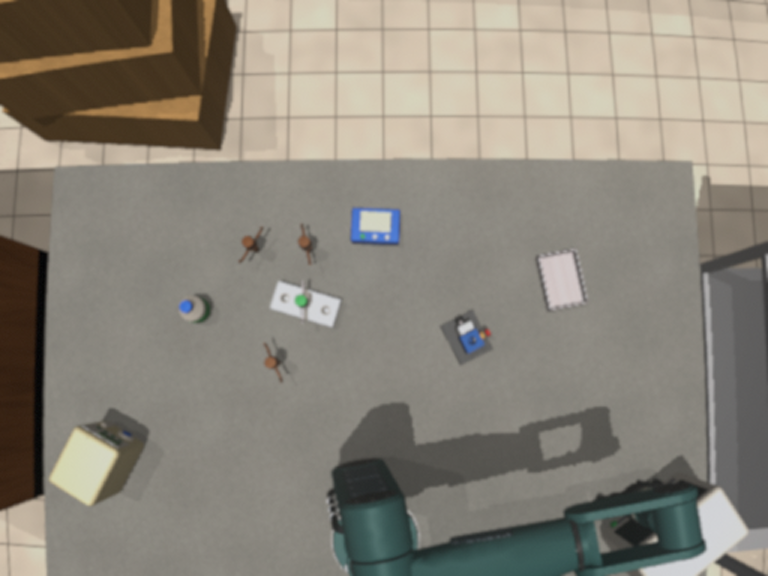

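View pics/side0.png

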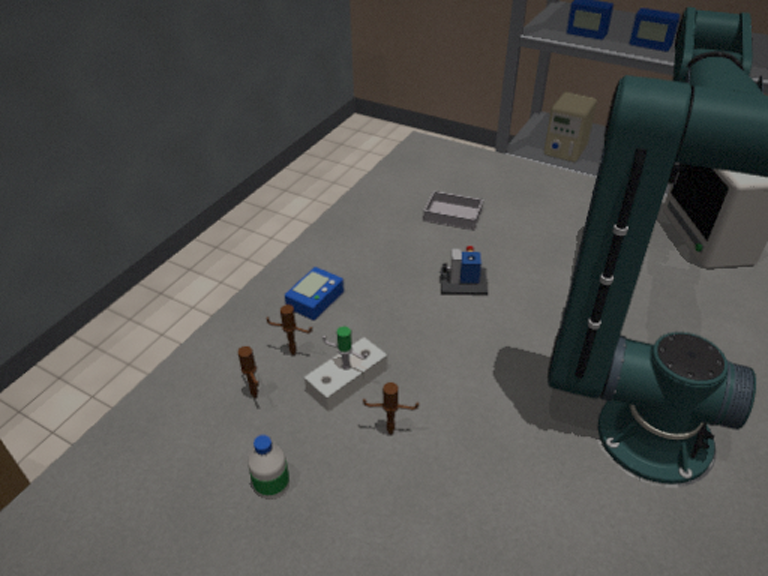

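Top view (768 px scale): the green-knobbed rod stands in the white rack at (302,300). Three brown look-alikes stand at (250,242), (306,242) and (272,362). The holder is at (468,338) with its red plunger at (488,332). The green one standing in the white rack is the part meant. I'll confirm that and measure the holder in crops.

```bash
python3 - <<'E'
from h import *
t=snap("top");s=snap("side")
def blob(S,lo,hi,roi):
    h=cv2.cvtColor(S["pixels"],cv2.COLOR_RGB2HSV); m=cv2.inRange(h,lo,hi); M=np.zeros_like(m);x0,y0,x1,y1=roi;M[y0:y1,x0:x1]=m[y0:y1,x0:x1]
    n,l,st,c=cv2.connectedComponentsWithStats(M); i=1+np.argmax(st[1:,4]); return c[i],st[i]
g=((45,120,40),(75,255,255))
a=blob(t,*g,(180,180,230,230));b=blob(s,*g,(210,205,250,245));print(a,b)
print("knob",tri(t,a[0],s,b[0]))
for z in(.111+.01,.144):print(onz(t,*a[0],z),onz(s,*b[0],z))
A=t["pixels"][175:260,150:345];B=s["pixels"][150:280,190:340]
A=cv2.resize(A,(780,340),interpolation=cv2.INTER_CUBIC)
cv2.imwrite("pics/c1.png",A[:,:,::-1])
T=cv2.resize(t["pixels"][200:248,286:336],(400,384),interpolation=cv2.INTER_CUBIC)
S=cv2.resize(s["pixels"][158:204,286:334],(400,384),interpolation=cv2.INTER_CUBIC)
cv2.imwrite("pics/c2.png",np.hstack([T,S])[:,:,::-1])
E
```

```text
(array([200.33333333, 200.125     ]), array([198, 198,   6,   5,  24], dtype=int32)) (array([229.06451613, 225.41935484]), array([225, 218,   9,  16, 124], dtype=int32))
knob (array([0.57958673, 0.16536054, 0.1249116 ]), np.float64(0.0005119059979481887))
[0.58017788 0.16594067 0.121     ] [0.58153363 0.16213869 0.121     ]
[0.57804969 0.16322997 0.144     ] [0.56864335 0.18056893 0.144     ]
```

View pics/c1.png

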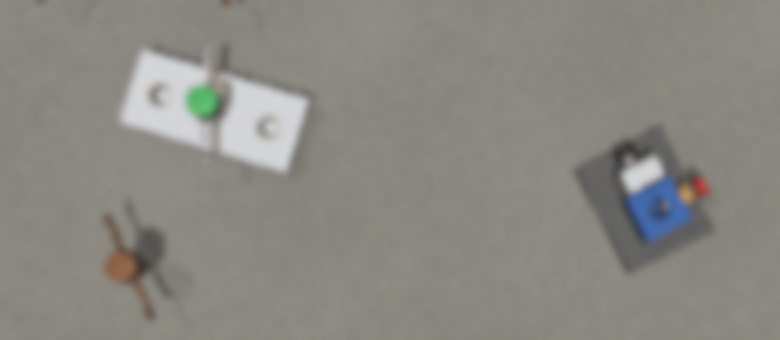

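View pics/c2.png

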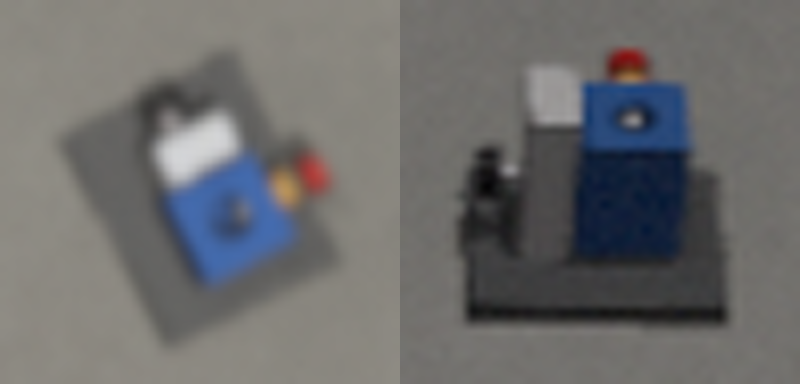

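Crop 1: the green knob sits in the rack at full-frame (200,200), hooks running about vertically through it; the nearest brown one is outside the rack. Crop 2: the bore centre is at top (315,227) and side (314,172).

```bash
python3 - <<'E'
from h import *
t=snap("top");s=snap("side")
T=lambda U,V:((U+.5)/8-.5+286,(V+.5)/8-.5+200)
S=lambda U,V:((U-400+.5)/8.333-.5+286,(V+.5)/8.348-.5+158)
print("bore",tri(t,T(233,215),s,S(632,117)),"quad",tri(t,T(231.5,220),s,S(636,117)))
for z in(.074,.088,.102):print(z,onz(t,*T(232,217),z),onz(s,*S(634,117),z))
# height from known width 44mm of top edges
for z in(.074,.088,.102):
  q=[onz(s,*S(*p),z) for p in((583,84),(687,86),(690,150),(583,150))]
  print(z,[round(np.linalg.norm(q[i]-q[i-1])*1e3,1) for i in range(4)])
# front vertical edge: top corner / bottom
q=[onz(t,*T(*p),.012)for p in((60,140),(230,48),(342,262),(168,348))];print("base",np.round(q,3), np.mean(q,0),[round(np.linalg.norm(q[i]-q[i-1])*1e3,1) for i in range(4)])
d=q[1]-q[2];d2=q[0]-q[3];print("holder x yaw",np.arctan2(d[1],d[0]),np.arctan2(d2[1],d2[0]))
C=lambda U,V:((U+.5)/4-.5+150,(V+.5)/4-.5+175)
a=onz(t,*C(217,45),.107);b=onz(t,*C(211,155),.107);print("hooks",a,b,np.linalg.norm(a-b),np.arctan2(*(a-b)[[1,0]]),(a+b)/2)
r=[onz(t,*C(*p),.045)for p in((143,48),(310,97),(289,173),(120,123))];print("rack",np.round(r,3),np.mean(r,0))
h=[onz(t,*C(*p),.045)for p in((160,95),(267,127))];print("holes",h,np.mean(h,0),np.linalg.norm(h[0]-h[1]))
E
```

```text
bore (array([ 0.4875793 , -0.23627985,  0.07707056]), np.float64(0.0013882009462270217)) quad (array([ 0.48539607, -0.2353476 ,  0.07855667]), np.float64(0.0015695275375550701))
0.074 [ 0.48614776 -0.23645028  0.074     ] [ 0.48883056 -0.24007075  0.074     ]
0.088 [ 0.48567716 -0.23468016  0.088     ] [ 0.48275105 -0.22344207  0.088     ]
0.102 [ 0.48520656 -0.23291005  0.102     ] [ 0.47667153 -0.20681339  0.102     ]
0.074 [np.float64(44.1), np.float64(43.7), np.float64(42.7), np.float64(44.1)]
0.088 [np.float64(43.5), np.float64(43.0), np.float64(42.1), np.float64(43.4)]
0.102 [np.float64(42.8), np.float64(42.4), np.float64(41.4), np.float64(42.8)]
base [[ 0.525 -0.165  0.012]
 [ 0.567 -0.245  0.012]
 [ 0.467 -0.295  0.012]
 [ 0.428 -0.214  0.012]] [ 0.49658445 -0.22963653  0.012     ] [np.float64(108.1), np.float64(90.3), np.float64(111.9), np.float64(90.3)]
holder x yaw 0.46649158532702223 0.46611987225359974
hooks [0.63182113 0.15531583 0.107     ] [0.53479945 0.16022247 0.107     ] 0.09714568040170937 -0.05052953867243133 [0.58331029 0.15776915 0.107     ]
rack [[0.637 0.23  0.045]
 [0.591 0.077 0.045]
 [0.522 0.096 0.045]
 [0.568 0.251 0.045]] [0.57969359 0.1635592  0.045     ]
holes [array([0.59389818, 0.21421843, 0.045     ]), array([0.56395896, 0.11622109, 0.045     ])] [0.57892857 0.16521976 0.045     ] 0.10246870125408414
```

```bash
python3 - <<'E'
from h import *
t=snap("top");s=snap("side")
a=cv2.resize(t["pixels"][180:222,176:226],(400,336),interpolation=cv2.INTER_CUBIC)
b=cv2.resize(s["pixels"][210:252,205:255],(400,336),interpolation=cv2.INTER_CUBIC)
cv2.imwrite("pics/c3.png",np.hstack([a,b])[:,:,::-1])
E
```

```text
(no output)
```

View pics/c3.png

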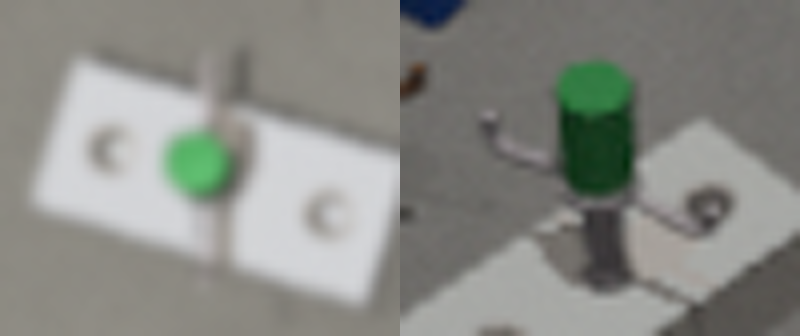

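Knob at about (0.579, 0.164) by three agreeing estimates, with hooks along world x (yaw about -0.02). Holder axis at about (0.486, -0.235), and the block top near 0.078. Moving out now.

Call:
step_arm(commands="0 0 0 0.099;0 0 0 0.099;0 0 0 0.099;2.05 -3.5 0 0;2.05 -3.5 0 0;2.05 -3.5 0 0;2.05 -3.5 0 0;2.05 -3.5 0 0;2.05 -3.5 0 0;2.05 -3.5 0 0;2.05 -3.5 0 0;2.05 -3.5 0 0;2.05 -3.5 0 0;2.05 -3.5 0 0;2.05 -3.5 0 0;2.05 -3.5 0 0;2.05 -3.5 0 0;2.05 -3.5 0 0;2.05 -3.5 0 0;2.05 -3.5 0 0", claw=-1)

```text
time: 2.07
eef_pos: [0.5114, 0.0609, 0.2315]
orientation: [[1.0, -0.02, 0.001], [-0.02, -1.0, -0.0], [0.001, 0.0, -1.0]]
contact_force: [0.8, -1.5, 0.6]
gripper_width: 0.0853
```

Call:
step_arm(commands="2 -3 0 0;2 -3 0 0;2 -3 0 0;0 0 0 0;0 0 0 0;0 0 0 0;0 0 0 0")

```text
time: 2.65
eef_pos: [0.5722, 0.1466, 0.2316]
orientation: [[1.0, -0.021, 0.0], [-0.021, -1.0, -0.0], [0.0, 0.0, -1.0]]
contact_force: [-0.1, -0.1, 0.2]
gripper_width: 0.0857
```

Call:
step_arm(commands="0.65 -1.75 0 0;0 0 2 0;0 0 2 0;0 0 2 0;0 0 2 0;0 0 1.5 0;0 0 1 0;0 0 0 0;0 0 0 0;0 0 0 0")

```text
time: 3.48
eef_pos: [0.5802, 0.1645, 0.1281]
orientation: [[1.0, -0.021, 0.003], [-0.021, -1.0, 0.0], [0.003, -0.0, -1.0]]
contact_force: [-0.5, -0.3, 0.7]
gripper_width: 0.0855
```

```bash
python3 - <<'E'
from h import *
t=snap("top");s=snap("side")
print(arm.read_state()["eef_pos"],arm.read_state()["contact_force"])
a=cv2.resize(t["pixels"][170:230,170:230],(400,400),interpolation=cv2.INTER_CUBIC)
b=cv2.resize(s["pixels"][180:250,195:265],(400,400),interpolation=cv2.INTER_CUBIC)
cv2.imwrite("pics/c4.png",np.hstack([a,b])[:,:,::-1])
E
```

```text
[0.58033404 0.16486988 0.12823564] [-0.35965498  0.11549861  0.54246309]
```

View pics/c4.png

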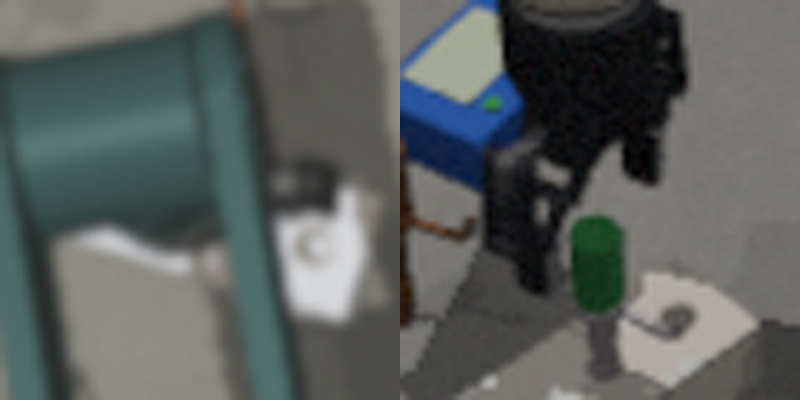

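The side view shows the open fingers (tips at crop (535,290) and (645,180)) straddling the knob, top at (597,230), with their midpoint within about 1 px of it. Descending and closing.

Call:
step_arm(commands="0 0 1 0;0 0 1.1 0;0 0 0 0;0 0 0 0")

```text
time: 3.92
eef_pos: [0.5783, 0.1647, 0.1033]
orientation: [[1.0, -0.02, -0.004], [-0.02, -1.0, -0.001], [-0.004, 0.001, -1.0]]
contact_force: [0.0, 0.2, 0.8]
gripper_width: 0.0855
```

Call:
step_arm(commands="0 0 0 0;0 0 0 0;0 0 0 0;0 0 0 0;0 0 0 0;0 0 0 0;0 0 0 0;0 0 0 0;0 0 0 0;0 0 0 0", claw=1, force=30)

```text
time: 4.75
eef_pos: [0.5797, 0.165, 0.1058]
orientation: [[1.0, -0.02, 0.001], [-0.02, -1.0, 0.0], [0.001, -0.0, -1.0]]
contact_force: [0.2, 0.3, 2.6]
gripper_width: 0.0271
```

Call:
step_arm(commands="0 0 -0.5 0;0 0 -1 0;0 0 -1 0;0 0 -1 0;0 0 -1 0;0 0 -1.5 0;0 0 -1.5 0;0 0 -1.5 0;0 0 -1.5 0;0 0 -1.5 0;0 0 -1 0;0 0 0 0;0 0 0 0;0 0 0 0")

```text
time: 5.92
eef_pos: [0.579, 0.1648, 0.2343]
orientation: [[1.0, -0.02, -0.002], [-0.02, -1.0, -0.0], [-0.002, 0.0, -1.0]]
contact_force: [0.4, 0.7, -1.6]
gripper_width: 0.0273
```

```bash
python3 - <<'E'
from h import *
s=snap("side")
print(arm.read_state()["eef_pos"],arm.read_state()["contact_force"],arm.read_state()["gripper_width"])
e=arm.read_state()["eef_pos"]
px=[proj(s,(e[0],e[1],e[2]+d)) for d in(-.096,.015)];print(px)
b=cv2.resize(s["pixels"][150:250,185:285],(600,600),interpolation=cv2.INTER_CUBIC)
cv2.imwrite("pics/c5.png",b[:,:,::-1])
E
```

```text
[0.57881033 0.16477064 0.23383431] [ 0.8858707   0.04489191 -2.04670196] 0.027385345295015243
[array([229.09031504, 222.22233648]), array([227.04475194, 193.20619157])]
```

View pics/c5.png

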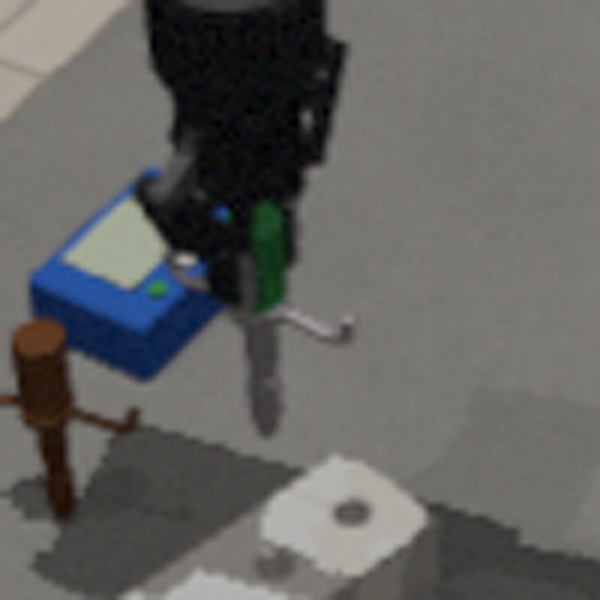

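Rod lifted and hanging straight: the foot is seen at (228.6,222.3), against (229.1,222.2) predicted on the TCP axis, and the foot lies 96 mm below the TCP. Moving over the holder.

Call:
step_arm(commands="-0.25 1.2 0 0;-0.5 2.4 0 0;-0.6 2.8 0 0;-0.6 2.8 0 0;-0.6 2.8 0 0;-0.6 2.8 0 0;-0.6 2.8 0 0;-0.6 2.8 0 0;-0.6 2.8 0 0;-0.6 2.8 0 0;-0.6 2.8 0 0;-0.6 2.8 0 0;-0.6 2.8 0 0;-0.6 2.8 0 0;-0.5 2 0 0;-0.05 1 0 0;0 0 0 0;0 0 0 0;0 0 0 0;0 0 0 0")

```text
time: 7.63
eef_pos: [0.4866, -0.234, 0.2353]
orientation: [[1.0, -0.018, -0.0], [-0.018, -1.0, 0.001], [-0.0, -0.001, -1.0]]
contact_force: [0.2, -0.6, -1.3]
gripper_width: 0.0273
```

Call:
step_arm(commands="0 0 1 0;0 0 1 0;0 0 1 0;0 0 0.5 0;0 0 0.3 0;0 0 0 0;0 0 0 0;0 0 0 0;0 0 0 0")

```text
time: 8.38
eef_pos: [0.4866, -0.2356, 0.1981]
orientation: [[1.0, -0.02, 0.001], [-0.02, -1.0, -0.001], [0.001, 0.001, -1.0]]
contact_force: [-0.1, 0.6, -1.6]
gripper_width: 0.0272
```

```bash
python3 - <<'E'
from h import *
s=snap("side")
st=arm.read_state();e=st["eef_pos"]
print(e,st["contact_force"],st["orientation"][:,2])
print([proj(s,(e[0],e[1],e[2]-.096)),proj(s,(.486,-.235,.078))])
b=cv2.resize(s["pixels"][135:205,275:345],(600,600),interpolation=cv2.INTER_CUBIC)
cv2.imwrite("pics/c6.png",b[:,:,::-1])
E
```

```text
[ 0.48656879 -0.23554789  0.19802896] [ 0.51657443  0.22548515 -1.66887972] [ 1.12532033e-03 -8.00989575e-04 -9.99999046e-01]
[array([314.37721914, 166.10325219]), array([313.89471231, 171.72095439])]
```

View pics/c6.png

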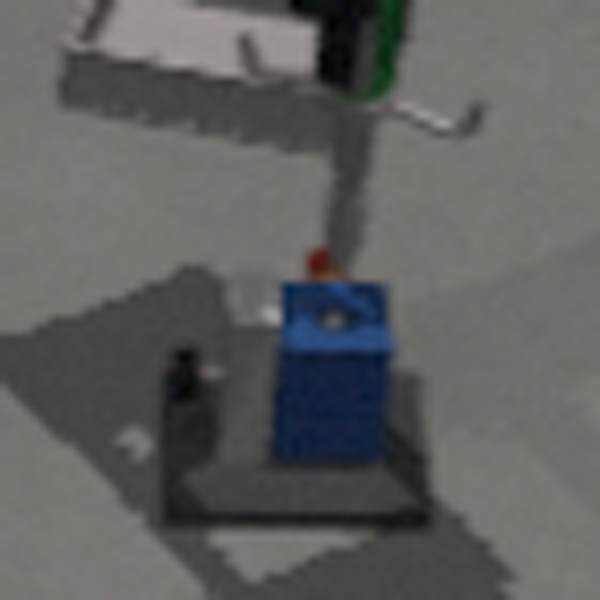

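The foot appears at crop (340,265), the bore at (335,318), both within 0.5 px of prediction. That puts the foot about 24 mm above the mouth, on axis. Lowering gently.

Call:
step_arm(commands="0 0 0.6 0;0 0 0.6 0;0 0 0.5 0;0 0 0.3 0;0 0 0.2 0;0 0 0.2 0;0 0 0.2 0;0 0 0 0;0 0 0 0")

```text
time: 9.18
eef_pos: [0.4863, -0.2353, 0.1713]
orientation: [[1.0, -0.02, 0.0], [-0.02, -1.0, -0.0], [0.0, 0.0, -1.0]]
contact_force: [-0.4, 0.7, -2.4]
gripper_width: 0.0272
```

Call:
step_arm(commands="0 0 0.2 0;0 0 0.2 0;0 0 0.2 0;0 0 0 0;0 0 0 0")

```text
time: 9.6
eef_pos: [0.4862, -0.2352, 0.165]
orientation: [[1.0, -0.02, -0.0], [-0.02, -1.0, 0.0], [-0.0, -0.0, -1.0]]
contact_force: [-0.6, -0.0, -1.5]
gripper_width: 0.0271
```

Call:
step_arm(commands="0 0 0.2 0;0 0 0.2 0;0 0 0.1 0;0 0 0 0;0 0 0 0")

```text
time: 10.02
eef_pos: [0.486, -0.2348, 0.1599]
orientation: [[1.0, -0.02, -0.001], [-0.02, -1.0, 0.001], [-0.001, -0.001, -1.0]]
contact_force: [-1.1, 1.5, -1.0]
gripper_width: 0.0272
```

Call:
step_arm(commands="0 0 0.2 0;0 0 0.2 0;0 0 0.1 0;0 0 0 0;0 0 0 0")

```text
time: 10.43
eef_pos: [0.4861, -0.2348, 0.1547]
orientation: [[1.0, -0.02, -0.001], [-0.02, -1.0, 0.001], [-0.001, -0.001, -1.0]]
contact_force: [-1.7, 2.7, -2.3]
gripper_width: 0.027
```

The side force (-1.7, 2.7) points along the plunger's push, so the rod is in the bore. Continuing.

Call:
step_arm(commands="0 0 0.2 0;0 0 0.2 0;0 0 0.1 0;0 0 0 0;0 0 0 0")

```text
time: 10.85
eef_pos: [0.486, -0.2351, 0.1496]
orientation: [[1.0, -0.02, -0.001], [-0.02, -1.0, 0.001], [-0.001, -0.001, -1.0]]
contact_force: [0.0, 4.0, -2.0]
gripper_width: 0.0274
```

Call:
step_arm(commands="0 0 0.2 0;0 0 0.2 0;0 0 0.1 0;0 0 0 0;0 0 0 0")

```text
time: 11.27
eef_pos: [0.4861, -0.2352, 0.1447]
orientation: [[1.0, -0.02, -0.001], [-0.02, -1.0, 0.0], [-0.001, -0.0, -1.0]]
contact_force: [-1.8, 4.2, -2.8]
gripper_width: 0.0272
```

Call:
step_arm(commands="0 0 0.2 0;0 0 0.2 0;0 0 0.1 0;0 0 0 0;0 0 0 0")

```text
time: 11.68
eef_pos: [0.4861, -0.2352, 0.1399]
orientation: [[1.0, -0.02, -0.001], [-0.02, -1.0, 0.0], [-0.001, -0.0, -1.0]]
contact_force: [-2.0, 4.3, -2.4]
gripper_width: 0.0275
```

Call:
step_arm(commands="0 0 0.2 0;0 0 0.2 0;0 0 0.1 0;0 0 0 0;0 0 0 0")

```text
time: 12.1
eef_pos: [0.4861, -0.2352, 0.135]
orientation: [[1.0, -0.02, -0.001], [-0.02, -1.0, 0.0], [-0.001, -0.0, -1.0]]
contact_force: [-1.6, 3.7, -1.6]
gripper_width: 0.0276
```

Call:
step_arm(commands="0 0 0.2 0;0 0 0.2 0;0 0 0.1 0;0 0 0 0;0 0 0 0")

```text
time: 12.52
eef_pos: [0.4862, -0.2351, 0.1301]
orientation: [[1.0, -0.02, -0.0], [-0.02, -1.0, 0.0], [-0.0, -0.0, -1.0]]
contact_force: [-1.7, 4.0, -1.6]
gripper_width: 0.027
```

Call:
step_arm(commands="0 0 0.1 0;0 0 0.1 0;0 0 0 0;0 0 0 0")

```text
time: 12.85
eef_pos: [0.4862, -0.2351, 0.1281]
orientation: [[1.0, -0.02, -0.0], [-0.02, -1.0, 0.0], [-0.0, -0.0, -1.0]]
contact_force: [-2.1, 4.1, -1.9]
gripper_width: 0.0271
```

Call:
step_arm(commands="0 0 0.1 0;0 0 0.1 0;0 0 0 0;0 0 0 0")

```text
time: 13.18
eef_pos: [0.4861, -0.2351, 0.1256]
orientation: [[1.0, -0.02, -0.001], [-0.02, -1.0, 0.001], [-0.001, -0.001, -1.0]]
contact_force: [-1.4, 4.0, -4.7]
gripper_width: 0.0272
```

Call:
step_arm(commands="0 0 0.1 0;0 0 0.1 0;0 0 0 0;0 0 0 0")

```text
time: 13.52
eef_pos: [0.486, -0.2352, 0.1235]
orientation: [[1.0, -0.02, -0.001], [-0.02, -1.0, 0.0], [-0.001, -0.0, -1.0]]
contact_force: [-1.3, 3.8, -5.6]
gripper_width: 0.0272
```

Call:
step_arm(commands="0 0 0.1 0;0 0 0 0;0 0 0 0")

```text
time: 13.77
eef_pos: [0.4861, -0.2353, 0.1227]
orientation: [[1.0, -0.02, -0.001], [-0.02, -1.0, 0.0], [-0.001, -0.0, -1.0]]
contact_force: [-2.1, 3.7, -5.1]
gripper_width: 0.027
```

The downward pull of about 3.5 N means the plunger is riding into the groove's flank, so the rod is nearly home.

Call:
step_arm(commands="0 0 0.05 0;0 0 0.05 0;0 0 0 0;0 0 0 0")

```text
time: 14.1
eef_pos: [0.4863, -0.2355, 0.1226]
orientation: [[1.0, -0.02, 0.0], [-0.02, -1.0, -0.001], [0.0, 0.001, -1.0]]
contact_force: [-1.7, 3.5, -3.0]
gripper_width: 0.0274
```

Call:
step_arm(commands="0 0 0.05 0;0 0 0.05 0;0 0 0 0;0 0 0 0")

```text
time: 14.43
eef_pos: [0.4866, -0.2355, 0.1218]
orientation: [[1.0, -0.02, 0.001], [-0.02, -1.0, -0.001], [0.001, 0.001, -1.0]]
contact_force: [-3.3, 3.1, -1.4]
gripper_width: 0.0273
```

Call:
step_arm(commands="0 0 0.05 0;0 0 0.05 0;0 0 0 0;0 0 0 0")

```text
time: 14.77
eef_pos: [0.4868, -0.2355, 0.1214]
orientation: [[1.0, -0.02, 0.002], [-0.02, -1.0, -0.001], [0.002, 0.001, -1.0]]
contact_force: [-2.2, 4.3, 4.1]
gripper_width: 0.0275
```

Call:
step_arm(commands="0 0 0.05 0;0 0 0.05 0;0 0 0 0;0 0 0 0")

```text
time: 15.1
eef_pos: [0.4871, -0.2356, 0.1214]
orientation: [[1.0, -0.02, 0.003], [-0.02, -1.0, -0.001], [0.003, 0.001, -1.0]]
contact_force: [-3.9, 5.3, 7.5]
gripper_width: 0.0273
```

Hard stop: the TCP held at 0.1214 while the force rose to +7.5 N. The foot at about 0.0254 gives a block top of 0.077, which agrees with vision. Releasing and rising.

Call:
step_arm(commands="0 0 0 0;0 0 0 0;0 0 0 0;0 0 0 0;0 0 0 0;0 0 0 0;0 0 0 0;0 0 0 0", claw=-0.7)

```text
time: 15.77
eef_pos: [0.4863, -0.2354, 0.1192]
orientation: [[1.0, -0.02, -0.0], [-0.02, -1.0, -0.0], [-0.0, 0.0, -1.0]]
contact_force: [-0.4, -0.1, 0.6]
gripper_width: 0.0731
```

Call:
step_arm(commands="0 0 -0.5 0;0 0 -1 0;0 0 -1.5 0;0 0 -2 0;0 0 -2 0;0 0 -2 0;0 0 -2 0;0 0 -2 0;0 0 0 0;0 0 0 0;0 0 0 0;0 0 0 0")

```text
time: 16.77
eef_pos: [0.4857, -0.235, 0.2478]
orientation: [[1.0, -0.02, -0.002], [-0.02, -1.0, 0.001], [-0.002, -0.001, -1.0]]
contact_force: [-0.3, 0.9, -1.2]
gripper_width: 0.0727
```

```bash
python3 - <<'E'
from h import *
s=snap("side")
st=arm.read_state();print(st["time"],st["eef_pos"],st["contact_force"])
h=cv2.cvtColor(s["pixels"],cv2.COLOR_RGB2HSV);m=cv2.inRange(h,(45,120,30),(75,255,255));m[:100]=0;m[200:]=0
n,l,q,c=cv2.connectedComponentsWithStats(m);print(q[1:],c[1:])
for f in(.0254,.028,.031):print(f,proj(s,(.4865,-.2353,f+.111)),proj(s,(.4865,-.2353,f+.134)))
b=cv2.resize(s["pixels"][125:205,275:355],(600,600),interpolation=cv2.INTER_CUBIC)
cv2.imwrite("pics/c7.png",b[:,:,::-1])
E
```

```text
16.8167 [ 0.48571904 -0.23494464  0.24761147] [0.03386773 0.44101649 0.60448342]
[[312 151   8  14  93]
 [210 197   2   2   3]] [[315.04301075 157.46236559]
 [210.66666667 197.66666667]]
0.0254 [315.20188801 158.0987067 ] [315.77472226 152.57025705]
0.028 [315.26607929 157.47954817] [315.84019162 151.93795486]
0.031 [315.34032351 156.76331222] [315.91591552 151.20649792]
```

View pics/c7.png

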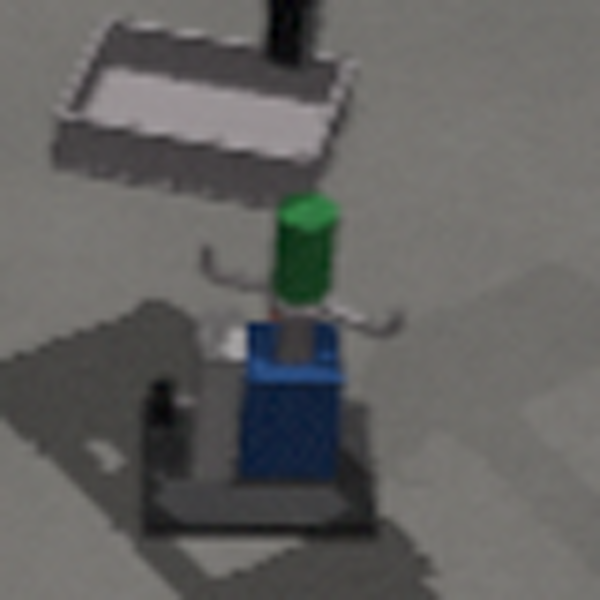

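The side view shows the rod upright in the block, with the knob centred at crop (305,248). The gripper is clear at the top of the frame, and the tray is in place. Handing in.

```bash
python3 -c "
from plant import arm
print(arm.close_job())"
```

```text
the job is handed in; nothing more can be done
None
```

I lifted the rod from the rack by its green knob and slid it upright into the blue block's bore until it hit a hard stop. I then let go and backed the gripper off, and handed the job in at about 16.8 s of the 48 s allowed. The hand-in gives no verdict, so the points below are my own checks.

- **Fully home:** The tool stayed at z = 0.1214 m while the measured force rose to 7.5 N upwards. That puts the foot about 25 mm above the bench and the block's top at about 77 mm, which matches what I measured in the images (77–79 mm).
- **Plunger:** I had no reading of its travel. Its sideways push appeared as the rod went in, then the rod was drawn down by about 3.5 N just before the stop. That is what snapping into the groove should feel like.
- **Forces:** The largest push I saw at any stop was about 10 N, well under the 34 N limit. Forces were read only at the end of each move, not continuously.
- **Position after release:** The last side picture shows the rod upright in the bore and the gripper clear. The knob's centre is within 0.7 px of where it should be with the rod home. It reads about 2.6 mm high, and the same measurement read about 4 mm high in the rack, so I put this down to bias.
- **Bystanders:** The arm touched none of them, and the tray looked in place in the last picture. I did not remeasure the meter or the bottle at the end.

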